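Fetch the coaster from under the shoe stand with the trigger reacher

TASK

The ceramic coaster has slid under the low slatted shoe stand. Take the reacher by its grip, slide its jaws in round the coaster, squeeze the trigger only until both jaws hold the coaster firmly but gently, and draw it right out in front of the stand. Let the trigger spring open and leave the coaster flat and the reacher upright on the bench, without touching the coaster with the fingers or disturbing the tray and its things.

Things in the scene. Friction and masses are not known exactly. Their poses are not given: they have to be found in the camera images.
- stand: Low teak shoe stand, fixed, 200 mm deep (its x), 288 wide (y), 78 high. Origin on the bench under its middle; x points to its back, so the open front is at x = -0.100. Top: 8 slats along x, 14 mm wide, 24 mm apart, through which one sees what lies beneath; nothing hangs lower than 56 mm. Corner legs, 24 mm square, leave 240 mm clear at the front; a low bar closes the back.
- stand_front (a point): Middle of the stand's open front edge, at bench level; axes as the stand's.
- coaster_mid (a point): Centre, half-way up (6 mm over the bench), of a loose white ceramic coaster, 12 mm thick, about 100 g, on the bench under the stand. Straight sides, round ends: 66 mm long (its x), 48 wide (its y). Its glaze chips, and the task fails, if one jaw presses it with more than 14 N; 3 N or more from each jaw is a firm hold.
- coaster: The same coaster; origin at the middle of its underside.
- reacher: Loose 0.4 kg reacher on a foot (85 x 50 mm) and a skid under its head; it slides, and its trigger works freely, if its grip end is raised 2 to 5 mm. Origin on the bench under the grip's middle; x along the shaft to the jaws, z up. Cross head at x = 0.138 to 0.152, 140 mm wide, up to z = 0.033. Two parallel jaw plates reach to x = 0.218; their pads span x = 0.157 to 0.213, z = 0.005 to 0.019.
- reacher_grip (a point): Middle of the grip, at x = 0, z = 0.052 of the reacher; axes as the reacher's. An upright post (top z = 0.076) and trigger plate (z 0.030 to 0.074), both 28 mm wide (y), face each other along x, outer faces at x = -0.031 and, released, +0.031: hold from above with the fingers closing along its x. Shaft and body below reach up to z = 0.027; fingertips must stay above that.
- reacher_jaws (a point): Point on the shaft's axis between the two jaw pads, half-way along them, at x = 0.185, z = 0.010 of the reacher; fixed to its shaft.
- trigger (a joint): Trigger travel towards the post (m): 0 released, 0.030 full. A spring resists with 6 N at 0, 13.5 N at full. Each jaw moves in as far as the trigger moves; 1 N on each jaw adds 2 N at the trigger. As the post is fixed to the reacher, fingers closing symmetrically push the reacher to its +x by half the travel. Outer faces: 62 mm less the travel.
- jaw_l: Left (reacher +y) jaw: a carriage on the cross head with plate and sprung rubber pad; origin at bench level under the carriage. The pad yields 1 mm for 7 N (up to 4 mm). It sits on a seat screwed inwards by 0 to 12 mm, not known: released, its face is 38 to 50 mm from the shaft axis, so where the pads meet the coaster must be felt.
- jaw_r: Right (reacher -y) jaw, as the left one, but its seat is screwed inwards by 0 to 5 mm only: released, its pad is 45 to 50 mm from the shaft axis.
- tray: Black plastic tray, 170 x 250 x 22 mm, fixed on the bench; bystander. Origin under its middle.
- boot_pick: Steel boot pick, a 125 mm rod with a bent tip, lying in the tray; bystander.
- heel_cup: Silicone heel cup, a 64 mm round shallow cup 22 mm high, in the tray; bystander.
- shoe_horn: Plastic shoe horn, 143 x 40 x 5 mm, in the tray; bystander.
Mind the look-alikes: they are no part of the job. There is more than one size of the coaster; the job needs the largest.

How it is judged:
By the outcome, as a careful person would: the job done as asked, in the order asked, and still so for the second after the job is handed in, with the robot touching nothing.
It also fails if it takes over 51 s, if anything falls off the work surface, if the arm or the gripper's body presses on something with over 40 N, if the wrist force passes 120 N, or if a joint passes its speed limit or range.

ROBOT

A 6-joint arm with a two-finger parallel gripper is mounted at the origin on the work surface. World frame = base frame: x ahead of the robot, y to its left, z up, the work surface at z = 0. Lengths are in m, angles in rad, forces in N, time in s.
With the tool pointing down it reaches from about 0.3 to 0.875 m from the base axis. Payload 6.4 kg.
Tool frame: the origin (TCP) lies between the finger pads; the fingertips stand 19 mm ahead of it and the grasp point (between the pads) is the TCP; z points along the fingers, y is the direction in which the jaws open and shut (so a half turn about z gives the same grasp; the last joint's range is limited). The gripper opens to 85 mm and grips with 20 to 120 N. Pads are 22 mm wide; open, the fingers measure 114 mm over their backs; the gripper's body (76 mm by 85 mm) begins 54 mm behind the grasp point. The pads swing forward as they close: fully open they stand 13 mm farther back than shut.
Start: joints at [-1.513, 0.181, 1.607, -0, 1.354, -0.206], TCP at [0.15, -0.555, 0.25] pointing down, gripper open.
Joint ranges: [-2.99, 2.99], [-0.89, 2.07], [0.3, 2.58], [-1.14, 4.28], [0, 2.63], [-3.12, 3.12]. Speed limits (rad/s): [2.57, 2.57, 3.01, 3.14, 3.14, 3.14].

INTERFACE

Orientations are given as a unit quaternion [w, x, y, z].
In Python, from bench import * gives the robot as it stands.
- The arm moves only by the tool apply_moves, never from a script. Its argument "moves" is a list that holds one entry, the list of rows, each a list of 7 numbers: the shift along the tool's x, y, z in cm, then the turn, a rotation vector about the tool's x, y, z in rad, then the opening, from 0 (shut) to 1 (fully open). A call has 1 to 8 rows; each row is the pose to reach, as a shift and turn from the pose commanded when the call began, along the tool's axes at that moment; what a row does not reach only later rows make up. A row lasts 1/10 s, in which the tool goes at most 50 mm and 8.59 degrees, less where a joint would pass 70% of its speed; a pose out of reach is approached as far as the arm can. A call with a gripper value outside its range is refused whole. The fingers move at their own pace and stop on an object; the grip force is fixed at half the most. Time passes only in rows, so rows that repeat a pose let the fingers close. It gives the time, the measured TCP pose, the force and the opening at its end, in the units of the state.
- get_obs(): the state, without advancing time (a new reading comes with each control period).
- camera(name): name is "side" or "top" or "wrist"; returns the picture (400x640x3 uint8, red, green, blue); there is no depth.
- get_calibration(name): a dict with "vertical_fov" (degrees; the focal length in pixels is half the picture's height over the tangent of half this angle, whatever the lens; pixels are square), "cx", "cy" (the principal point, pixels), "k1" (the pictures are not rectified: a ray, as slopes to the right and down, at radius r is drawn at 1 + k1 r^2 times it, then the intrinsics apply), "R" (3x3) and "t" (3): a world point X has camera coordinates R X + t. Camera axes: x right, y down, z forward; pixel columns grow to the right and rows downward; lengths in m; the calibration is good to about 2 mm. A picture is of the moment at which its call begins: read the wrist's pose just before it. get_calibration takes no time and is no camera call; for the wrist camera it gives the pose at the moment of the call.
- hand_in(): hands the job in, once; it reports no verdict.
The state is a dict: "time_s": time; "q": joint angles; "dq": joint speeds; "joint_efforts": joint torques, N m; "eef_pos": TCP position; "eef_rot": TCP orientation; "wrist_force": force on the tool from outside, world axes, zero at the start; "torque": the same for the moment, N m; "opening": opening from 0.0 (shut) to 1.0 (fully open).
Only numpy, scipy, OpenCV 4.12 (cv2) and the standard library are available. Lean on these libraries where they do the work, as an engineer would, in place of code of your own. Each camera call takes 0.05 s, during which the arm holds its last target. There are 200 camera calls.

## Working session

There is one attempt and no reset: what is moved stays moved. The work goes in short steps, Python scripts to look and compute and a tool call to move; the robot and the scene stay as the last step left them, time stands still between calls to the robot, and variables do not carry over. Pictures are saved under pics/ and viewed, about 8 in all and at most 12, crops included, and the job is handed in when it is done.

Besides the shell and the picture viewer there is one more tool, called after "Call:" by a JSON object that holds its "method" and its "body". apply_moves: Moves the arm, as the interface text tells. Its arguments: {"type":"object","properties":{"moves":{"type":"array","items":{"type":"array","items":{"type":"array","items":{"type":"number"}}}}},"required":["moves"]}

```bash
mkdir -p pics; ls
cat > h.py <<'E'
from bench import *
import numpy as np, cv2
from scipy.spatial.transform import Rotation as Ro
def K(c):
    f=200/np.tan(np.radians(c["vertical_fov"])/2); return f
def ray(c,u,v):
    f=K(c); d=np.array([(u-c["cx"])/f,(v-c["cy"])/f]); s=d.copy()
    for _ in range(20): s=d/(1+c["k1"]*(s@s))
    R=np.array(c["R"]);t=np.array(c["t"])
    return -R.T@t, R.T@np.array([s[0],s[1],1])
def plane(c,u,v,z):
    o,d=ray(c,u,v); return o+d*(z-o[2])/d[2]
def proj(c,X):
    p=np.array(c["R"])@np.array(X)+np.array(c["t"]); s=p[:2]/p[2]; s=s*(1+c["k1"]*(s@s)); return s*K(c)+[c["cx"],c["cy"]]
def save(n,im,box=None,k=1):
    if box: im=im[box[1]:box[3],box[0]:box[2]]
    cv2.imwrite("pics/"+n+".png",cv2.resize(im[:,:,::-1],None,fx=k,fy=k,interpolation=cv2.INTER_CUBIC))
E
python3 - <<'E'
from h import *
o=get_obs();print(o)
for n in("top","side"):
    save(n+"0",camera(n)); c=get_calibration(n); print(n,c)
E
```

```text
pics
{'time_s': 0.0, 'q': array([-1.51328618e+00,  1.81535186e-01,  1.60801098e+00, -7.79436934e-06,
        1.35376404e+00, -2.06310322e-01]), 'dq': array([ 0.00048222, -0.00094098, -0.00121808,  0.00187434, -0.00099956,
        0.00051994]), 'joint_efforts': array([ 1.86422978e-03, -4.44871759e+01, -3.51327860e+01,  7.02593320e-05,
        9.27419431e-03, -1.29754264e-05]), 'eef_pos': array([ 0.14992208, -0.5545819 ,  0.24938596]), 'eef_rot': array([-8.56683831e-04,  9.91311977e-01,  1.31528805e-01,  6.00396252e-05]), 'wrist_force': array([ 0.14374693,  1.05254667, -0.49408239]), 'torque': array([-0.01394904, -0.02106566,  0.02729982]), 'opening': 0.9979059195749242}
top {'vertical_fov': 42.789296874698294, 'cx': 326.45289776447254, 'cy': 204.2416118238549, 'k1': -0.060550360597379296, 'R': array([[ 0.01474859, -0.99989061, -0.00111941],
       [-0.99246524, -0.01450285, -0.12166514],
       [ 0.1216356 ,  0.00290536, -0.99257057]]), 't': array([-0.08843076,  0.64037032,  1.50740978])}
side {'vertical_fov': 54.64150616724623, 'cx': 318.3184081787651, 'cy': 199.39926521458125, 'k1': 0.008791378863733297, 'R': array([[-0.99760195, -0.06755758, -0.01504396],
       [-0.03729016,  0.70775048, -0.70547764],
       [ 0.05830773, -0.70322488, -0.7085725 ]]), 't': array([0.61900845, 0.11600541, 0.89673357])}
```

View pics/top0.png

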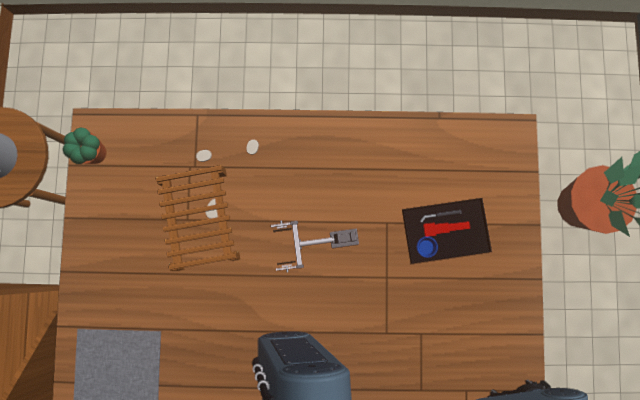

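View pics/side0.png

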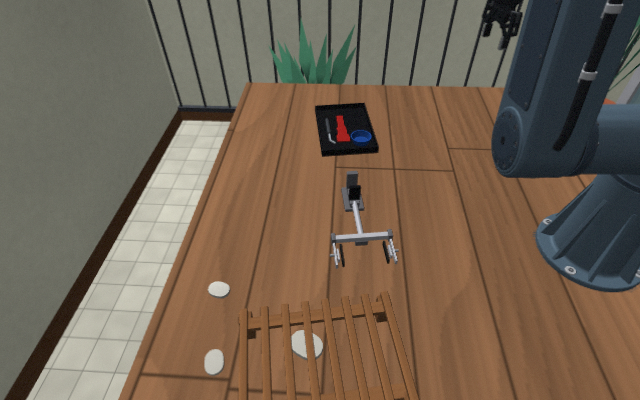

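The top view shows the stand at about (200,218), with a coaster under it near (211,209). Two look-alikes lie at (204,155) and (252,147). The reacher's grip is near (345,238) with its head at (297,246), and the tray is on the right. I'll enlarge both views.

Run:
```python
from h import *
t=cv2.imread("pics/top0.png")[:,:,::-1];s=cv2.imread("pics/side0.png")[:,:,::-1]
save("top1",t,(150,135,365,280),3.7)
save("side1",s,(200,165,420,400),2.5)
```

```text
(no output)
```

View pics/top1.png

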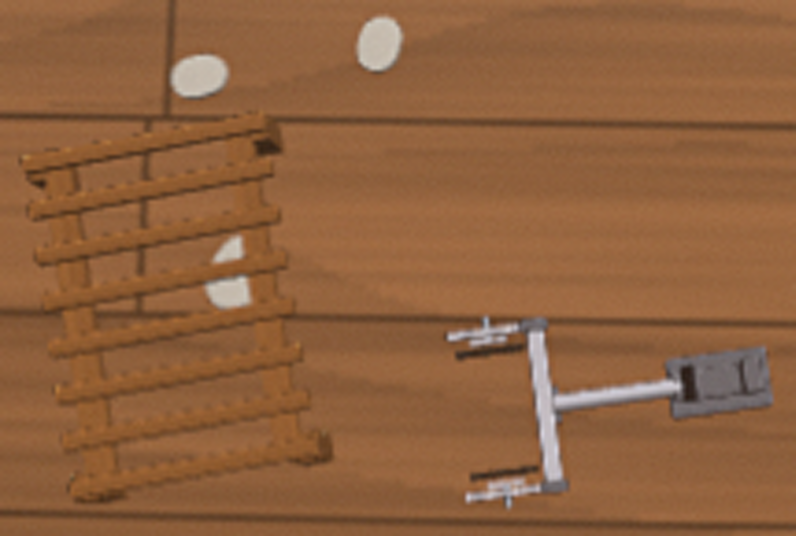

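View pics/side1.png

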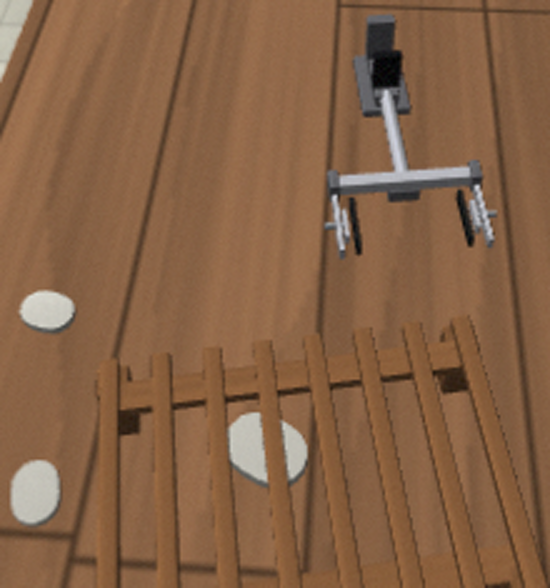

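Top crop: the coaster under the stand shows between slats at about (230,270), the cross head ends are at (535,325) and (553,487), and the pads are at (490,352) and (505,473). In the side crop the coaster is centred near (268,450) and looks larger than the other two. Next I'll fit the poses numerically.

```bash
cat > fit.py <<'E'
from h import *
from scipy.optimize import least_squares, differential_evolution
ct,cs=get_calibration("top"),get_calibration("side")
T=lambda u,v,z:plane(ct,u/3.7+150-.36,v/3.7+135-.36,z)
S=lambda u,v,z:plane(cs,u/2.5+200-.3,v/2.5+165-.3,z)
P=[T(22,163,.078),T(270,120,.078),T(322,450,.078),T(72,490,.078)]
print("stand top corners",np.round(P,4).tolist())
print("side front slat ends",S(110,358,.078).round(4),S(460,318,.078).round(4))
for n,F,pts in(("top",T,[(535,325),(553,487)]),("side",S,[(332,180),(477,168)])):
    a,b=[F(*p,.033) for p in pts]; m=(a+b)/2; d=b-a
    print(n,"head mid",m.round(4),np.linalg.norm(d).round(4),"yaw normal",np.degrees(np.arctan2(d[1],d[0])+np.pi/2).round(2))
print("shaft",T(558,404,.02).round(4),T(678,386,.02).round(4),"foot",[T(*p,.01).round(4) for p in[(664,357),(767,347),(773,404),(674,418)]])
print("post top top", T(765,373,.076).round(4),"pads",[T(*p,.019).round(4) for p in[(458,356),(523,348),(471,475),(537,469)]])
print("side pads",[S(*p,.019).round(4) for p in[(351,200),(356,250),(461,192),(468,243)]], "post top",S(381,18,.076).round(4),"trig",S(386,54,.074).round(4))
E
python3 fit.py
python3 - <<'E'
from h import *
# white blobs, size on bench
for n in("top","side"):
    im=cv2.imread(f"pics/{n}0.png").astype(int); c=get_calibration(n)
    w=((im.min(2)>140)&(im.max(2)-im.min(2)<45)).astype(np.uint8)
    k,l,s,ce=cv2.connectedComponentsWithStats(w)
    for i in range(1,k):
        if s[i,4]>15:
            X=plane(c,*ce[i],.012)
            if -.2<X[0]<1 and abs(X[1])<1 and X[0]>.3: 
                ys,xs=np.where(l==i); p=np.array([plane(c,a,b,.012)[:2] for a,b in zip(xs,ys)])
                print(n,ce[i].round(1),s[i,4],X.round(3),(cv2.minAreaRect((p*1000).astype(np.float32))))
E
```

```text
stand top corners [[0.7064, 0.4334, 0.078], [0.7442, 0.2328, 0.078], [0.4798, 0.1811, 0.078], [0.4447, 0.379, 0.078]]
side front slat ends [0.7419 0.237  0.078 ] [0.4819 0.188  0.078 ]
top head mid [0.5195 0.009  0.033 ] 0.1327 yaw normal -82.43
side head mid [0.5188 0.0104 0.033 ] 0.1357 yaw normal -80.74
shaft [ 0.5215 -0.0017  0.02  ] [ 0.5378 -0.1001  0.02  ] foot [array([ 0.5622, -0.0883,  0.01  ]), array([ 0.5717, -0.1736,  0.01  ]), array([ 0.5246, -0.1789,  0.01  ]), array([ 0.5119, -0.0973,  0.01  ])]
post top top [ 0.5461 -0.1684  0.076 ] pads [array([0.5599, 0.0817, 0.019 ]), array([0.5673, 0.0282, 0.019 ]), array([0.4624, 0.0684, 0.019 ]), array([0.4682, 0.0145, 0.019 ])]
side pads [array([0.5676, 0.0326, 0.019 ]), array([0.5617, 0.0881, 0.019 ]), array([0.4661, 0.0175, 0.019 ]), array([0.4629, 0.0749, 0.019 ])] post top [ 0.5438 -0.1584  0.076 ] trig [ 0.5385 -0.1072  0.074 ]
top [393.7 116.8] 79031 [ 0.926 -0.287  0.012] ((677.4820556640625, -57.84228515625), (1185.774169921875, 2073.417236328125), 0.0050269621424376965)
top [ 49.3 139.1] 17 [0.842 0.81  0.012] ((840.44
[... 1839 characters left out ...]
0.454 0.035 0.012] ((453.39703369140625, 34.56879806518555), (5.128885269165039, 26.264253616333008), 7.949499130249023)
side [218.2 288.3] 249 [0.823 0.159 0.012] ((822.9142456054688, 158.58050537109375), (33.3378791809082, 45.60084533691406), 80.72943878173828)
side [298.9 342.8] 298 [0.639 0.267 0.012] ((640.2096557617188, 269.24371337890625), (24.74173927307129, 54.070404052734375), 11.443099021911621)
side [317.3 344.4] 142 [0.604 0.268 0.012] ((602.9578247070312, 267.20343017578125), (15.772828102111816, 41.55804443359375), 11.285761833190918)
side [213.5 361.2] 380 [0.793 0.311 0.012] ((792.2924194335938, 310.5174255371094), (32.554264068603516, 44.90280532836914), 15.674972534179688)
```

```bash
cat > coast.py <<'E'
from h import *
from scipy.optimize import differential_evolution
yaw=np.radians(100.8); C=np.array([.5938,.3066]); A=np.array([[np.cos(yaw),-np.sin(yaw)],[np.sin(yaw),np.cos(yaw)]])
k=6
views=[]
def box(c,x0,x1,y0,y1,z0,z1):
    p=[proj(c,[*(C+A@[x,y]),z]) for x in(x0,x1) for y in(y0,y1) for z in(z0,z1)]
    return cv2.convexHull(np.float32(p))[:,0]
def hull(c,o,p,th,L=.066,W=.048,zs=(0,.012)):
    u=np.array([np.cos(th),np.sin(th)]); v=np.array([-u[1],u[0]]); a=np.linspace(-np.pi/2,np.pi/2,10)
    q=[(L-W)/2+W/2*np.cos(a),W/2*np.sin(a)]; q=np.r_[np.c_[q[0],q[1]],np.c_[-q[0],-q[1]]]
    P=[proj(c,[*(p+x*u+y*v),z]) for x,y in q for z in zs]
    return cv2.convexHull(np.float32(P))[:,0]
def fill(m,pts,o): cv2.fillPoly(m,[np.round((pts-o+.5)*k-.5).astype(np.int32)],1)
for n,b in(("top",(195,190,230,228)),("side",(280,322,335,368))):
    im=cv2.imread(f"pics/{n}0.png").astype(float)[b[1]:b[3],b[0]:b[2]]; c=get_calibration(n)
    bl=im[:,:,0]; al=np.clip((bl-75)/(190-75),0,1); print(n,np.percentile(bl,[5,25,50,75,95]))
    h,w=bl.shape; m=np.zeros((h*k,w*k),np.uint8); o=np.array(b[:2])
    for i in range(8): y=(i-3.5)*.0391; fill(m,box(c,-.1,.1,y-.0075,y+.0075,.06,.078),o)
    fill(m,box(c,-.1,-.074,-.14,.14,.056,.07),o)
    m=cv2.dilate(cv2.resize(m.astype(np.float32),(w,h),interpolation=cv2.INTER_AREA),np.ones((2,2)))
    views.append((n,c,o,al,m<.1,(h,w)))
def cost(q,det=False):
    s=0;r=[]
    for n,c,o,al,ok,(h,w) in views:
        m=np.zeros((h*k,w*k),np.uint8); fill(m,hull(c,o,q[:2],q[2]),o); m=cv2.resize(m.astype(np.float32),(w,h),interpolation=cv2.INTER_AREA)
        e=np.abs(m-al)*ok+ .7*np.clip(al-m,0,1)*~ok; s+=e.sum(); r.append((m,al,ok))
    return r if det else s
if __name__=="__main__":
    r=differential_evolution(cost,[(.58,.66),(.24,.31),(0,np.pi)],seed=1,popsize=20)
    print(r.x,np.degrees(r.x[2]),r.fun)
    for th in range(0,180,15):
        rr=differential_evolution(lambda q:cost([q[0],q[1],np.radians(th)]),[(.58,.66),(.24,.31)],seed=1,popsize=8,maxiter=40); print(th,rr.x.round(4),round(rr.fun,1))
    out=[]
    for m,al,ok in cost(r.x,True): out.append(cv2.resize(np.hstack([m,al,np.abs(m-al)*ok])*255,(780,280),interpolation=cv2.INTER_NEAREST))
    cv2.imwrite("pics/fit.png",np.vstack(out))
E
python3 coast.py
```

```text
top [ 40.    47.    53.    63.   170.55]
side [ 46.  57.  64.  75. 183.]
[0.62744479 0.26582192 2.74599285] 157.33380102916473 131.29248794129037
0 [0.6277 0.265 ] 151.5
15 [0.6279 0.2646] 187.9
30 [0.6299 0.2635] 220.1
45 [0.6279 0.261 ] 250.6
60 [0.6259 0.2593] 266.8
75 [0.6242 0.2642] 260.9
90 [0.6234 0.2632] 239.3
105 [0.6252 0.2645] 208.6
120 [0.6259 0.2643] 170.8
135 [0.6255 0.2656] 140.0
150 [0.6268 0.2658] 131.4
165 [0.6278 0.2662] 134.8[ WARN:0@13.351] global loadsave.cpp:1063 imwrite_ Unsupported depth image for selected encoder is fallbacked to CV_8U.
```

View pics/fit.png

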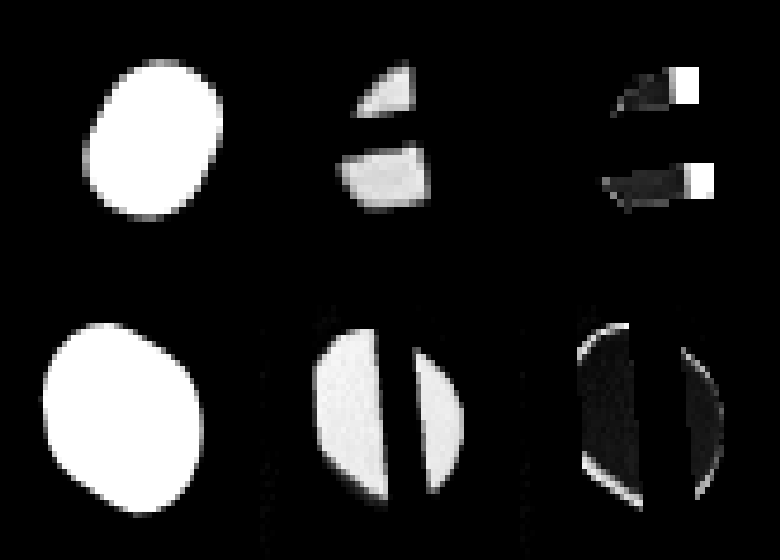

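The fit picture shows the model (left), the observed white (middle) and the residual (right). The front rail hides more in the top view than I assumed, and the dark rim biases the side view. I'll mask both and refit with the scale free.

```bash
sed -i 's/-.1,-.074,-.14/-.1,-.055,-.14/; s/(-.1,-.055,-.14,.14,.056,.07)/&/' coast.py
python3 - <<'E'
import coast
from coast import *
# don't mask side view by the wide rail
def cost(q,det=False):
    s=0;r=[]
    L=.066*q[3];W=.048*q[3]
    for n,c,o,al,ok,(h,w) in views:
        ms=[]
        for zs in((.012,),(0,.012)):
            m=np.zeros((h*k,w*k),np.uint8); fill(m,hull(c,o,q[:2],q[2],L,W,zs),o); ms.append(cv2.resize(m.astype(np.float32),(w,h),interpolation=cv2.INTER_AREA))
        t,f=ms; e=np.where(al>.5,np.clip(al-f,0,1)+.3*np.clip(al-t,0,1),np.clip(t-al,0,1))
        e=np.where(ok,e,np.clip(al-f,0,1)); s+=e.sum(); r.append(e)
    return s
B=[(.58,.66),(.24,.31),(0,np.pi),(.7,1.1)]
r=differential_evolution(cost,B,seed=1,popsize=15); print(r.x,np.degrees(r.x[2]),r.fun)
for sc in(.8,.9,1):
  rr=differential_evolution(lambda q:cost([*q,sc]),B[:3],seed=1,popsize=12); print(sc,rr.x,np.degrees(rr.x[2]),rr.fun)
for v in(0,1):
  V=views[:]; views[:]=[V[v]]; rr=differential_evolution(lambda q:cost([*q,1]),B[:3],seed=1,popsize=12); views[:]=V; print(V[v][0],rr.x,np.degrees(rr.x[2]),rr.fun)
E
```

```text
top [ 40.    47.    53.    63.   170.55]
side [ 46.  57.  64.  75. 183.]
[0.62615739 0.26738125 2.71421215 0.98712557] 155.5129011731525 3.79669084418727
0.8 [0.6228038  0.26859374 0.01894579] 1.0855136483356034 163.5091543683588
0.9 [0.6258538  0.26566153 2.80719515] 160.84043427874238 54.08263278047514
1 [0.62628978 0.267266   2.67647378] 153.3506515864174 5.53647342680589
top [0.62801835 0.26746529 2.55288991] 146.26981747650203 0.5641062719148138
side [0.62619973 0.26729042 2.65140113] 151.9140945202528 3.6705797572077614
```

The coaster is at (0.626, 0.267) with its long axis near 153.5°, and the fitted size matches 66 x 48. The reacher's origin is about (0.5405, -0.1335), yaw about 98.5°. I'll approach with the reacher at yaw about 63.5°, so the pads close on the two round ends with a 66 mm gap that barely depends on angle errors. First I go above the grip and look with the wrist camera.

```bash
cat >> h.py <<'E'
def go(x,y,z,yaw):
    """print row (tool cm, rotvec) to put TCP at x,y,z with reacher-yaw (deg); tool y = -reacher x"""
    o=get_obs(); w=o["eef_rot"]; R=Ro.from_quat([w[1],w[2],w[3],w[0]])
    a=np.radians(yaw); X=np.array([np.cos(a),np.sin(a),0]); ty=-X; tz=np.array([0,0,-1.]); tx=np.cross(ty,tz)
    G=Ro.from_matrix(np.c_[tx,ty,tz]); d=R.inv().apply(np.array([x,y,z])-o["eef_pos"])*100
    print("t",round(o["time_s"],2),"pos",o["eef_pos"].round(4),"F",o["wrist_force"].round(1),"op",round(o["opening"],4),"-> shift",d.round(2),"rot",(R.inv()*G).as_rotvec().round(4))
E
python3 -c "
from h import *
go(.5405,-.1335,.20,98.5)"
```

```text
t 0.1 pos [ 0.1499 -0.5546  0.2495] F [-1.2 -0.9  0.3] op 1.0004 -> shift [ 48.69 -30.47   5.01] rot [-0.0016 -0.0002  0.1154]
```

Call:
{"method": "apply_moves", "body": {"moves": [[[48.7,-30.5,5.0,0,0,0.1154,1],[48.7,-30.5,5.0,0,0,0.1154,1],[48.7,-30.5,5.0,0,0,0.1154,1],[48.7,-30.5,5.0,0,0,0.1154,1],[48.7,-30.5,5.0,0,0,0.1154,1],[48.7,-30.5,5.0,0,0,0.1154,1],[48.7,-30.5,5.0,0,0,0.1154,1],[48.7,-30.5,5.0,0,0,0.1154,1]]]}}

```text
time_s: 0.9
eef_pos: [0.4218, -0.261, 0.2153]
eef_rot: [0.0, 0.997, 0.074, 0.0]
wrist_force: [1.1, -0.3, 0.4]
opening: 0.992
```

```bash
python3 -c "
from h import *
go(.5405,-.1335,.20,98.5)"
```

```text
t 0.9 pos [ 0.4218 -0.261   0.2153] F [ 1.1 -0.3  0.4] op 0.992 -> shift [ 13.63 -10.86   1.53] rot [ 0.      0.     -0.0002]
```

Call:
{"method": "apply_moves", "body": {"moves": [[[13.6,-10.9,1.5,0,0,0,1],[13.6,-10.9,1.5,0,0,0,1],[13.6,-10.9,1.5,0,0,0,1],[13.6,-10.9,1.5,0,0,0,1],[13.6,-10.9,1.5,0,0,0,1],[13.6,-10.9,1.5,0,0,0,1]]]}}

```text
time_s: 1.5
eef_pos: [0.5389, -0.1345, 0.2]
eef_rot: [-0.0, 0.997, 0.075, -0.001]
wrist_force: [-0.3, -0.5, 0.1]
opening: 1.001
```

```bash
cat > w.py <<'E'
import sys
from h import *
n=sys.argv[1]
c=get_calibration("wrist"); im=camera("wrist"); cv2.imwrite(f"pics/{n}_raw.png",im[:,:,::-1]); np.save(f"pics/{n}.npy",c,allow_pickle=True); save(n,im,None,1.25)
go(.5405,-.1335,.20,98.5)
E
python3 w.py w1
```

```text
t 1.55 pos [ 0.5387 -0.1353  0.2003] F [-0.3 -0.9 -0.3] op 1.0021 -> shift [ 0.21 -0.15  0.03] rot [-0.0001  0.001   0.0002]
```

View pics/w1.png

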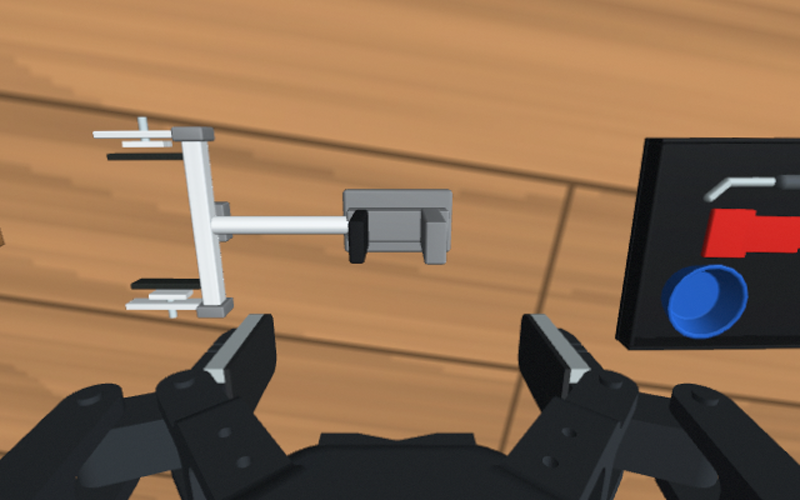

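The wrist view shows the reacher clearly: the trigger (black) at (357,235), the post at (434,235), and pads at (145,157) and (166,284). I'll enlarge it once for precise readings.

Run:
```python
from h import *
im=cv2.imread("pics/w1_raw.png")[:,:,::-1]; save("w1z",im,(70,85,370,265),2.65)
c=np.load("pics/w1.npy",allow_pickle=True).item(); R=np.array(c["R"]);print("cam",-R.T@c["t"])
o=-R.T@c["t"]; print("nadir z0",proj(c,[o[0],o[1],0]))
```

```text
cam [ 0.60605452 -0.12460975  0.32383694]
nadir z0 [317.15929658 107.347596  ]
```

View pics/w1z.png

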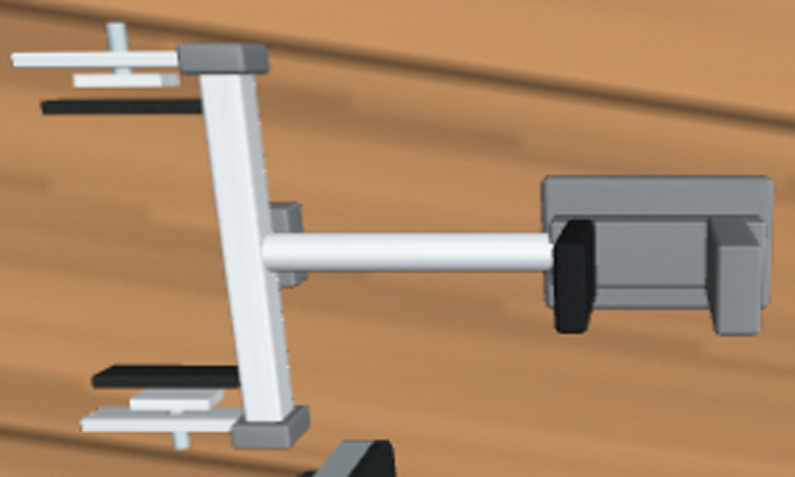

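```bash
cat > jaw.py <<'E'
from h import *
c=np.load("pics/w1.npy",allow_pickle=True).item()
P=lambda u,v,z: plane(c,(u+.5)/2.65+70-.5,(v+.5)/2.65+85-.5,z)
sh=[P(272,252,.0), P(545,252,.0)]
print("post top corners",[P(*p,.076).round(4)[:2] for p in[(716,332),(760,333)]],"trig",[P(*p,.074).round(4)[:2] for p in[(556,331),(587,331)]])
print("foot",[P(*p,.0).round(4)[:2] for p in[(543,177),(772,180)]])
print("pad dirs")
a=[P(42,113,.019),P(202,112,.019)]; b=[P(104,366,.005),P(240,366,.005)]; b2=[P(92,388,.019),P(240,387,.019)]
for q in(a,b,b2):
    d=q[0]-q[1]; print(q[0].round(4),q[1].round(4),"yaw",np.degrees(np.arctan2(d[1],d[0])).round(2))
h=[P(201,74,.033),P(248,420,.033)]; print("head back/front edge",[x.round(4) for x in h])
d=h[1]-h[0]; print("head normal yaw",np.degrees(np.arctan2(d[1],d[0])+np.pi/2)+180, np.linalg.norm(d))
# rear edge right side of bar top
# frame
# shaft: silhouette edges at mid height z ~0.018
for z in(.015,.02,.025):
    s=[P(275,253,z),P(545,253,z)]; d=s[0]-s[1]; yaw=np.arctan2(d[1],d[0]); u=np.array([np.cos(yaw),np.sin(yaw)]);n=np.array([-u[1],u[0]])
    print("shaft z",z,s[0].round(4),np.degrees(yaw).round(2),"pad R dist",[(n@(x-s[0])[:2]).round(4) for x in a],"L",[(n@(x-s[0])[:2]).round(4) for x in b], "gap",(n@(b[0]-a[0])[:2]).round(4),(n@(b[1]-a[1])[:2]).round(4), "padtip x from shaft pt",u@(a[0]-s[0])[:2])
    for nm,pp in(("post",P(738,333,.076)),("postR",P(736,246,.076)),("headR",P(225,58,.033)),("headL",P(272,428,.033))): print(nm,(n@(pp-s[0])[:2]).round(4))
E
python3 jaw.py
```

```text
post top corners [array([ 0.5313, -0.1541]), array([ 0.533 , -0.1672])] trig [array([ 0.5238, -0.1067]), array([ 0.5252, -0.1159])]
foot [array([ 0.5583, -0.0894]), array([ 0.57  , -0.1738])]
pad dirs
[0.5574 0.0826 0.019 ] [0.5659 0.0274 0.019 ] yaw 98.74
[0.4602 0.0716 0.005 ] [0.4683 0.0185 0.005 ] yaw 98.7
[0.457  0.0677 0.019 ] [0.466  0.0121 0.019 ] yaw 99.14
head back/front edge [array([0.5799, 0.0209, 0.033 ]), array([0.46  , 0.0027, 0.033 ])]
head normal yaw 98.64692162057793 0.12128475004487631
shaft z 0.015 [0.5186 0.0023 0.015 ] 98.6 pad R dist [np.float64(-0.0504), np.float64(-0.0505)] L [np.float64(0.0473), np.float64(0.0472)] gap 0.0977 0.0977 padtip x from shaft pt 0.07359991641658821
post 0.0111
postR -0.0154
headR -0.0684
headL 0.061
shaft z 0.02 [5.2e-01 2.0e-04 2.0e-02] 98.6 pad R dist [np.float64(-0.0493), np.float64(-0.0494)] L [np.float64(0.0484), np.float64(0.0483)] gap 0.0977 0.0977 padtip x from shaft pt 0.07584334360742032
post 0.0122
postR -0.0144
headR -0.0673
headL 0.0621
shaft z 0.025 [ 0.5214 -0.0018  0.025 ] 98.6 pad R dist [np.float64(-0.0482), np.float64(-0.0483)] L [np.float64(0.0495), np.float64(0.0494)] gap 0.0977 0.0977 padtip x from shaft pt 0.0780867707982524
post 0.0133
postR -0.0133
headR -0.0662
headL 0.0632
```

```bash
python3 -c "
from h import *
go(.5416,-.1352,.052,98.7)"
```

```text
t 1.55 pos [ 0.5387 -0.1353  0.2003] F [-0.3 -0.9 -0.3] op 1.0021 -> shift [ 0.31  0.04 14.83] rot [-0.0001  0.001  -0.0033]
```

Call:
{"method": "apply_moves", "body": {"moves": [[[0.3,0.0,4.0,0,0.001,-0.003,1],[0.3,0.0,8.0,0,0.001,-0.003,1],[0.3,0.0,8.5,0,0.001,-0.003,1],[0.3,0.0,8.5,0,0.001,-0.003,1],[0.3,0.0,8.5,0,0.001,-0.003,1]]]}}

```text
time_s: 2.05
eef_pos: [0.5431, -0.1358, 0.1176]
eef_rot: [0.001, 0.997, 0.075, 0.002]
wrist_force: [-0.1, 0.2, 0.6]
opening: 0.999
```

```bash
python3 -c "
from h import *
go(.5416,-.1352,.052,98.7)"
```

```text
t 2.05 pos [ 0.5431 -0.1358  0.1176] F [-0.1  0.2  0.6] op 0.999 -> shift [-0.16 -0.09  6.56] rot [ 0.0017 -0.0033 -0.0015]
```

Call:
{"method": "apply_moves", "body": {"moves": [[[-0.1,-0.05,3.5,0,0,0,1],[-0.1,-0.05,6.3,0,0,0,1],[-0.1,-0.05,6.3,0,0,0,1],[-0.1,-0.05,6.3,0,0,0,1],[-0.1,-0.05,6.3,0,0,0,1],[-0.1,-0.05,6.3,0,0,0,1]]]}}

```text
time_s: 2.65
eef_pos: [0.5427, -0.1349, 0.0549]
eef_rot: [0.001, 0.997, 0.076, 0.002]
wrist_force: [-0.9, 0.4, -0.2]
opening: 1.001
```

```bash
python3 -c "
from h import *
go(.5416,-.1352,.052,98.7)"
```

```text
t 2.65 pos [ 0.5427 -0.1349  0.0549] F [-0.9  0.4 -0.2] op 1.0011 -> shift [-0.12  0.01  0.29] rot [ 0.0022 -0.0042 -0.0004]
```

Call:
{"method": "apply_moves", "body": {"moves": [[[-0.1,0,0.25,0.002,-0.004,0,1],[-0.1,0,0.25,0.002,-0.004,0,0.8],[-0.1,0,0.25,0.002,-0.004,0,0.72],[-0.1,0,0.25,0.002,-0.004,0,0.7],[-0.1,0,0.25,0.002,-0.004,0,0.7],[-0.1,0,0.25,0.002,-0.004,0,0.7],[-0.1,0,0.25,0.002,-0.004,0,0.7],[-0.1,0,0.25,0.002,-0.004,0,0.7]]]}}

```text
time_s: 3.45
eef_pos: [0.5407, -0.1351, 0.0507]
eef_rot: [-0.0, 0.997, 0.076, -0.001]
wrist_force: [-1.3, -4.5, 4.7]
opening: 0.708
```

```bash
python3 -c "
from h import *
go(.5416,-.1352,.052,98.7)"; python3 w.py w2
```

```text
t 3.45 pos [ 0.5407 -0.1351  0.0507] F [-1.3 -4.5  4.7] op 0.7075 -> shift [ 0.09  0.02 -0.13] rot [-0.0006  0.0022 -0.0003]
t 3.5 pos [ 0.5407 -0.1351  0.0507] F [-1.  -4.7  5.5] op 0.6996 -> shift [ -0.03  -0.17 -14.93] rot [-0.0006  0.0022  0.0032]
```

View pics/w2.png

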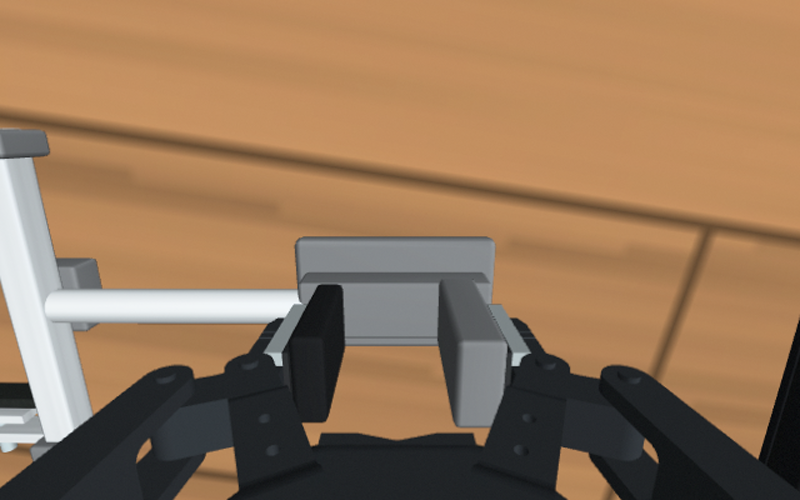

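The grip is straddled and holding, with the trigger (black) at (320,355) and the post at (475,355) between the fingers. I'll firm the hold slightly and lift about 4 mm.

Call:
{"method": "apply_moves", "body": {"moves": [[[0,0,-0.2,0,0,0,0.68],[0,0,-0.35,0,0,0,0.67],[0,0,-0.4,0,0,0,0.67],[0,0,-0.4,0,0,0,0.67],[0,0,-0.4,0,0,0,0.67]]]}}

```text
time_s: 4.0
eef_pos: [0.5398, -0.1339, 0.0536]
eef_rot: [-0.001, 0.997, 0.076, -0.002]
wrist_force: [-0.4, -0.6, -4.8]
opening: 0.669
```

```bash
python3 -c "
from h import *
go(.5117,-.0475,.055,70)"
```

```text
t 4.0 pos [ 0.5398 -0.1339  0.0536] F [-0.4 -0.6 -4.8] op 0.6685 -> shift [-1.48 -8.97 -0.11] rot [-0.0017  0.0044  0.5006]
```

Call:
{"method": "apply_moves", "body": {"moves": [[[-0.1,-0.8,-0.05,0,0,0.05,0.67],[-0.3,-2.0,-0.1,0,0,0.12,0.67],[-0.5,-3.2,-0.1,0,0,0.19,0.67],[-0.75,-4.5,-0.1,0,0,0.26,0.67],[-1.0,-5.8,-0.1,0,0,0.33,0.67],[-1.2,-7.1,-0.1,0,0,0.4,0.67],[-1.4,-8.3,-0.1,0,0,0.46,0.67],[-1.5,-9.0,-0.1,0,0,0.5,0.67]]]}}

```text
time_s: 4.8
eef_pos: [0.511, -0.0465, 0.055]
eef_rot: [-0.001, 0.985, -0.174, -0.002]
wrist_force: [0.1, -0.2, -3.9]
opening: 0.669
```

Call:
{"method": "apply_moves", "body": {"moves": [[[0,0,0,0,0,0,0.67],[0,0,0,0,0,0,0.67]]]}}

```text
time_s: 5.0
eef_pos: [0.5118, -0.0476, 0.0553]
eef_rot: [-0.0, 0.985, -0.173, -0.002]
wrist_force: [0.5, 0.2, -3.5]
opening: 0.669
```

```bash
python3 w.py w3; python3 -c "
from h import *
go(.5610,.0879,.055,70)
c=get_calibration('top');im=camera('top')
np.save('pics/t3.npy',im)
a=cv2.resize(im[140:280,150:365],None,fx=3.6,fy=3.6,interpolation=cv2.INTER_CUBIC)[:,:,::-1]
cv2.imwrite('pics/t3.png',a)
w=cv2.imread('pics/w3_raw.png'); w=cv2.resize(w,(774,484))[:300]
b=cv2.resize(a[:300],(774,300)); cv2.imwrite('pics/c3.png',np.vstack([cv2.resize(w,(774,300)) if 0 else w,cv2.resize(a,(774,504))[:300]]))
"
```

```text
t 5.05 pos [ 0.512  -0.0479  0.0554] F [-0.  -0.1 -3.8] op 0.6738 -> shift [  5.55   7.08 -14.48] rot [-0.001   0.0033 -0.4959]
t 5.05 pos [ 0.512  -0.0479  0.0554] F [-0.  -0.1 -3.8] op 0.6738 -> shift [ -0.02 -14.43   0.04] rot [-0.0002  0.0034  0.0015]
```

View pics/c3.png

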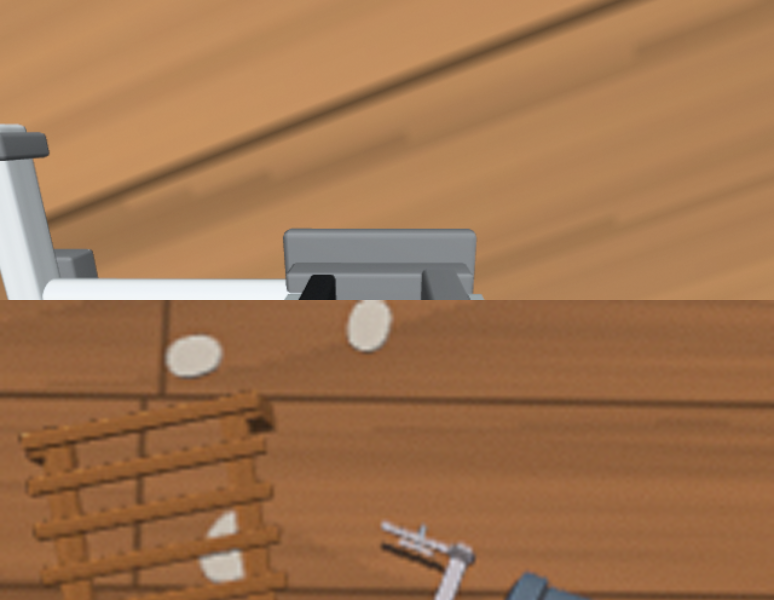

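The reacher follows rigidly and the coaster is undisturbed at about (220,545) in the lower half. Sliding in along the shaft, with a 3 mm bias to the left so I can detect jaw contact from the coaster's motion.

Call:
{"method": "apply_moves", "body": {"moves": [[[0,-0.8,0,0,0,0,0.67],[-0.1,-2.0,0,0,0,0,0.67],[-0.2,-3.2,0,0,0,0,0.67],[-0.3,-4.4,0,0,0,0,0.67],[-0.3,-5.6,0,0,0,0,0.67],[-0.3,-6.8,0,0,0,0,0.67],[-0.3,-7.8,0,0,0,0,0.67],[-0.3,-8.4,0,0,0,0,0.67]]]}}

```text
time_s: 5.9
eef_pos: [0.538, 0.0335, 0.0554]
eef_rot: [-0.001, 0.985, -0.173, -0.002]
wrist_force: [-0.2, 0.2, -4.0]
opening: 0.671
```

Call:
{"method": "apply_moves", "body": {"moves": [[[0,-0.8,0,0,0,0,0.67],[0,-2.0,0,0,0,0,0.67],[0,-3.2,0,0,0,0,0.67],[0,-4.4,0,0,0,0,0.67],[0,-5.4,0,0,0,0,0.67],[0,-6.0,0,0,0,0,0.67],[0,-6.0,0,0,0,0,0.67],[0,-6.0,0,0,0,0,0.67]]]}}

```text
time_s: 6.7
eef_pos: [0.5581, 0.0888, 0.0553]
eef_rot: [-0.0, 0.985, -0.173, -0.002]
wrist_force: [-0.1, -0.7, -3.9]
opening: 0.669
```

```bash
cat > snap.py <<'E'
import sys
from h import *
n=sys.argv[1]; s=0; N=3
for v in("side","top"):
    im=sum(camera(v).astype(float) for _ in range(N))/N; np.save(f"pics/{n}_{v}.npy",im)
go(.5610,.0879,.055,70)
E
python3 snap.py s0
python3 - <<'E'
from h import *
a=np.load("pics/s0_side.npy").astype(np.uint8)[290:390,250:380]; b=np.load("pics/s0_top.npy").astype(np.uint8)[180:260,180:284]
z=lambda i:cv2.resize(i,None,fx=780/i.shape[1]/2,fy=780/i.shape[1]/2,interpolation=cv2.INTER_CUBIC)
a,b=z(a),z(b); h=min(a.shape[0],b.shape[0]); cv2.imwrite("pics/s0.png",np.hstack([a[:h],b[:h]])[:,:,::-1]); print(a.shape,b.shape)
E
```

```text
t 7.0 pos [0.5582 0.0884 0.0554] F [ 0.1  0.7 -4.5] op 0.6687 -> shift [ 0.28 -0.05  0.04] rot [-0.0003  0.0036 -0.0001]
(300, 390, 3) (300, 390, 3)
```

View pics/s0.png

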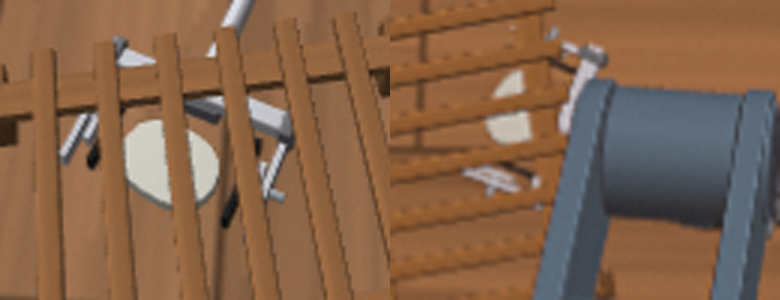

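The jaws straddle the coaster with both pads clear of it: the right pad at (93,158) and the left at (238,195) in the left half. Now I close part of the way and track the coaster.

Call:
{"method": "apply_moves", "body": {"moves": [[[0,0,0,0,0,0,0.65],[0,0,-0.02,0,0,0,0.63],[0,0,-0.04,0,0,0,0.61],[0,0,-0.05,0,0,0,0.595],[0,0,-0.05,0,0,0,0.59],[0,0,-0.05,0,0,0,0.59],[0,0,-0.05,0,0,0,0.59]]]}}

```text
time_s: 7.7
eef_pos: [0.5582, 0.0888, 0.0559]
eef_rot: [-0.0, 0.985, -0.173, -0.002]
wrist_force: [0.3, -0.0, -4.3]
opening: 0.588
```

```bash
cat > trk.py <<'E'
import sys,os
from h import *
import coast
from coast import hull,fill,k,box
from scipy.optimize import least_squares
# track coaster by side view: intensity model fit relative to s0; report x,y,shift of white edges
n=sys.argv[1]
op=[get_obs()["opening"]]
ims=[]
for _ in range(6): ims.append(camera("side").astype(float)); op.append(get_obs()["opening"])
im=sum(ims)/6; np.save(f"pics/{n}_side.npy",im); o=get_obs()
print(n,"t",round(o["time_s"],2),"op mean",np.mean(op).round(4),"sd",np.std(op).round(4),"pos",o["eef_pos"].round(4),"F",o["wrist_force"].round(1),"tq",o["torque"].round(2))
c=get_calibration("side"); A=np.load("pics/s0_side.npy")
al=lambda I:np.clip((I[:,:,2]-75)/(190-75),0,1.2)
# centroid of white in the window columns 285..328, rows 325..365 (left part / right part separately, connected to coaster)
def cent(I):
    a=al(I)[324:364,288:326].copy(); m=(a>.45).astype(np.uint8); q,l,s,_=cv2.connectedComponentsWithStats(m)
    keep=np.zeros_like(m)
    for i in range(1,q):
        if s[i,4]>60: keep|=(l==i).astype(np.uint8)
    keep=cv2.dilate(keep,np.ones((3,3),np.uint8)); a=a*keep; r=[]
    yy,xx=np.mgrid[324:364,288:326]
    L=(a*(xx<309)).sum(); Rr=(a*(xx>=309)).sum(); return np.array([L,Rr,(a*xx).sum()/a.sum(),(a*yy).sum()/a.sum()])
print("s0",cent(A).round(2)," now",cent(im).round(2))
E
sed -i 's/^    bl=im\[:,:,0\]; al=\(.*\); print(n.*$/    bl=im[:,:,0]; al=\1/' coast.py
python3 trk.py s1
```

```text
s1 t 8.0 op mean 0.5899 sd 0.0016 pos [0.5582 0.0888 0.0559] F [-1.   0.2 -3.5] tq [-0.32  0.06 -0.07]
s0 [324.2  152.49 304.71 343.41]  now [324.35 152.47 304.71 343.41]
```

Call:
{"method": "apply_moves", "body": {"moves": [[[0,0,-0.01,0,0,0,0.58],[0,0,-0.01,0,0,0,0.58],[0,0,-0.01,0,0,0,0.58]]]}}

```text
time_s: 8.3
eef_pos: [0.5582, 0.0888, 0.056]
eef_rot: [-0.0, 0.985, -0.173, -0.002]
wrist_force: [-0.1, 0.3, -3.6]
opening: 0.577
```

```bash
python3 trk.py s2
```

```text
s2 t 8.6 op mean 0.581 sd 0.0022 pos [0.5582 0.0888 0.056 ] F [-0.1 -0.2 -3.5] tq [-0.26  0.08 -0.03]
s0 [324.2  152.49 304.71 343.41]  now [324.04 152.57 304.72 343.41]
```

Call:
{"method": "apply_moves", "body": {"moves": [[[0,0,-0.01,0,0,0,0.57],[0,0,-0.01,0,0,0,0.57],[0,0,-0.01,0,0,0,0.57]]]}}

```text
time_s: 8.9
eef_pos: [0.5582, 0.0888, 0.0561]
eef_rot: [-0.0, 0.985, -0.173, -0.002]
wrist_force: [0.1, 0.1, -4.0]
opening: 0.575
```

```bash
python3 trk.py s3
```

```text
s3 t 9.2 op mean 0.5718 sd 0.002 pos [0.5582 0.0888 0.0561] F [-0.5 -0.9 -3.1] tq [-0.26  0.1  -0.01]
s0 [324.2  152.49 304.71 343.41]  now [323.29 152.55 304.74 343.42]
```

Call:
{"method": "apply_moves", "body": {"moves": [[[0,0,-0.01,0,0,0,0.56],[0,0,-0.01,0,0,0,0.56],[0,0,-0.01,0,0,0,0.56]]]}}

```text
time_s: 9.5
eef_pos: [0.5583, 0.0887, 0.0562]
eef_rot: [-0.0, 0.985, -0.173, -0.002]
wrist_force: [0.0, 0.5, -4.3]
opening: 0.564
```

```bash
python3 trk.py s4
```

```text
s4 t 9.8 op mean 0.5611 sd 0.0024 pos [0.5582 0.0888 0.0562] F [-0.4 -0.5 -3.6] tq [-0.34  0.07 -0.03]
s0 [324.2  152.49 304.71 343.41]  now [324.1  152.63 304.74 343.43]
```

Call:
{"method": "apply_moves", "body": {"moves": [[[0,0,0,0,0,0,0.553],[0,0,0,0,0,0,0.553],[0,0,0,0,0,0,0.553]]]}}

```text
time_s: 10.1
eef_pos: [0.5583, 0.0887, 0.0562]
eef_rot: [-0.0, 0.985, -0.173, -0.002]
wrist_force: [-0.3, -0.3, -3.5]
opening: 0.55
```

```bash
python3 trk.py s5
```

```text
s5 t 10.4 op mean 0.5546 sd 0.003 pos [0.5582 0.0887 0.0562] F [ 0.2 -1.2 -3.6] tq [-0.32  0.01 -0.15]
s0 [324.2  152.49 304.71 343.41]  now [321.51 153.64 304.84 343.53]
```

Call:
{"method": "apply_moves", "body": {"moves": [[[0,0,0,0,0,0,0.547],[0,0,0,0,0,0,0.547],[0,0,0,0,0,0,0.547]]]}}

```text
time_s: 10.7
eef_pos: [0.5583, 0.0888, 0.0563]
eef_rot: [-0.0, 0.985, -0.173, -0.002]
wrist_force: [0.1, -0.6, -3.9]
opening: 0.549
```

```bash
python3 trk.py s6
```

```text
s6 t 11.0 op mean 0.5495 sd 0.0013 pos [0.5582 0.0888 0.0562] F [ 0.7 -0.6 -3.3] tq [-0.26 -0.05 -0.13]
s0 [324.2  152.49 304.71 343.41]  now [320.58 156.72 304.95 343.64]
```

Call:
{"method": "apply_moves", "body": {"moves": [[[0,0,0,0,0,0,0.541],[0,0,0,0,0,0,0.541],[0,0,0,0,0,0,0.541]]]}}

```text
time_s: 11.3
eef_pos: [0.5582, 0.0888, 0.0562]
eef_rot: [-0.0, 0.985, -0.173, -0.002]
wrist_force: [0.8, 0.0, -3.2]
opening: 0.544
```

```bash
python3 trk.py s7
```

```text
s7 t 11.6 op mean 0.5441 sd 0.0018 pos [0.5582 0.0887 0.0562] F [ 0.2 -0.6 -4. ] tq [-0.31 -0.07 -0.19]
s0 [324.2  152.49 304.71 343.41]  now [317.5  158.93 305.09 343.69]
```

Call:
{"method": "apply_moves", "body": {"moves": [[[0,0,0,0,0,0,0.535],[0,0,0,0,0,0,0.535],[0,0,0,0,0,0,0.535]]]}}

```text
time_s: 11.9
eef_pos: [0.5582, 0.0887, 0.0562]
eef_rot: [-0.0, 0.985, -0.173, -0.002]
wrist_force: [0.3, -0.6, -3.3]
opening: 0.537
```

```bash
python3 trk.py s8
```

```text
s8 t 12.2 op mean 0.5366 sd 0.0013 pos [0.5582 0.0887 0.0562] F [ 0.8 -0.8 -2.9] tq [-0.34 -0.03 -0.15]
s0 [324.2  152.49 304.71 343.41]  now [317.44 159.77 305.12 343.78]
```

Call:
{"method": "apply_moves", "body": {"moves": [[[0,0,0,0,0,0,0.53],[0,0,0,0,0,0,0.53],[0,0,0,0,0,0,0.53]]]}}

```text
time_s: 12.5
eef_pos: [0.5582, 0.0887, 0.0562]
eef_rot: [-0.0, 0.985, -0.173, -0.002]
wrist_force: [1.0, -0.8, -2.4]
opening: 0.53
```

```bash
python3 trk.py s9
```

```text
s9 t 12.8 op mean 0.5331 sd 0.0026 pos [0.5582 0.0888 0.0562] F [ 0.3 -1.4 -2.7] tq [-0.36 -0.06 -0.16]
s0 [324.2  152.49 304.71 343.41]  now [316.46 159.62 305.14 343.9 ]
```

Sideways motion stopped at step 8, so both jaws are in contact, at about 15.9 mm of travel as predicted from the images. One last small squeeze, then a test pull.

Call:
{"method": "apply_moves", "body": {"moves": [[[0,0,0,0,0,0,0.527],[0,0,0,0,0,0,0.527],[0,0,0,0,0,0,0.527],[0,0.1,0,0,0,0,0.527],[0,0.3,0,0,0,0,0.527],[0,0.6,0,0,0,0,0.527],[0,0.9,0,0,0,0,0.527],[0,1.0,0,0,0,0,0.527]]]}}

```text
time_s: 13.6
eef_pos: [0.5546, 0.0791, 0.0562]
eef_rot: [-0.001, 0.985, -0.174, -0.002]
wrist_force: [0.8, 1.6, -2.1]
opening: 0.531
```

```bash
python3 trk.py s10; python3 -c "
from h import *
go(.5582-.20*.342,.0887-.2*.94,.0562,70)"
```

```text
s10 t 13.9 op mean 0.5301 sd 0.0014 pos [0.5547 0.0791 0.0562] F [-1.  -0.6 -1.6] tq [-0.12  0.04  0.07]
s0 [324.2  152.49 304.71 343.41]  now [234.57 230.21 308.65 339.51]
t 13.9 pos [0.5547 0.0791 0.0562] F [-1.  -0.6 -1.6] op 0.5299 -> shift [-1.000e-02  1.899e+01  0.000e+00] rot [0.0001 0.0037 0.0006]
```

The coaster follows the pull, moving 3.9 px up the side view. I'll raise the grip 1 mm and draw it right out.

Call:
{"method": "apply_moves", "body": {"moves": [[[0,0.2,-0.05,0,0,0,0.527],[0,0.8,-0.1,0,0,0,0.527],[0,1.6,-0.1,0,0,0,0.527],[0,2.5,-0.1,0,0,0,0.527],[0,3.4,-0.1,0,0,0,0.527],[0,4.3,-0.1,0,0,0,0.527],[0,5.2,-0.1,0,0,0,0.527],[0,6.1,-0.1,0,0,0,0.527]]]}}

```text
time_s: 14.7
eef_pos: [0.5337, 0.0212, 0.0572]
eef_rot: [-0.0, 0.985, -0.174, -0.002]
wrist_force: [0.2, -0.3, -5.3]
opening: 0.532
```

Call:
{"method": "apply_moves", "body": {"moves": [[[0,0.9,0,0,0,0,0.527],[0,1.8,0,0,0,0,0.527],[0,2.7,0,0,0,0,0.527],[0,3.6,0,0,0,0,0.527],[0,4.5,0,0,0,0,0.527],[0,5.4,0,0,0,0,0.527],[0,6.3,0,0,0,0,0.527],[0,7.0,0,0,0,0,0.527]]]}}

```text
time_s: 15.5
eef_pos: [0.5098, -0.0445, 0.0572]
eef_rot: [-0.0, 0.985, -0.174, -0.002]
wrist_force: [-0.2, 0.2, -5.7]
opening: 0.534
```

Call:
{"method": "apply_moves", "body": {"moves": [[[0,0.8,0,0,0,0,0.527],[0,1.4,0,0,0,0,0.527],[0,1.9,0,0,0,0,0.527],[0,2.0,0,0,0,0,0.527],[0,2.0,0,0,0,0,0.527]]]}}

```text
time_s: 16.0
eef_pos: [0.5032, -0.0627, 0.0572]
eef_rot: [-0.001, 0.985, -0.174, -0.002]
wrist_force: [0.3, -0.3, -4.6]
opening: 0.531
```

```bash
python3 snap.py s11
python3 - <<'E'
from h import *
a=np.load("pics/s11_side.npy").astype(np.uint8)[200:360,250:450]; c=get_calibration("side")
save("s11",a,None,3.9)
im=a.astype(int); w=((im.min(2)>140)&(im.max(2)-im.min(2)<45)).astype(np.uint8); k,l,s,ce=cv2.connectedComponentsWithStats(w)
for i in range(1,k):
    if s[i,4]>40: print(ce[i]+[250,200],s[i,4],plane(c,*(ce[i]+[250,200]),.012).round(4))
E
```

```text
t 16.3 pos [ 0.5033 -0.0623  0.0572] F [ 0.   0.6 -4.5] op 0.5264 -> shift [  0.3  -16.09   0.22] rot [-0.0004  0.0036  0.0009]
[348.64797508 251.26791277] 321 [0.5475 0.0451 0.012 ]
[315.86363636 267.95454545] 44 [0.6193 0.0952 0.012 ]
[338.02407002 277.88402626] 457 [0.5696 0.1181 0.012 ]
[358.94520548 283.76712329] 73 [0.5245 0.1303 0.012 ]
```

View pics/s11.png

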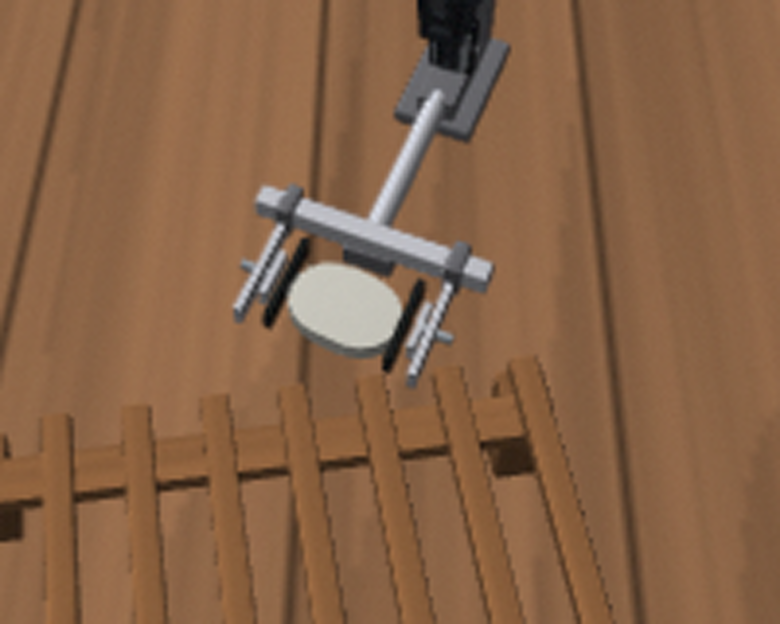

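The coaster is held between both pads at (345,310), fully out in front of the stand, about 81 mm ahead of its front edge. Now I let the trigger spring open, then set the foot down.

Call:
{"method": "apply_moves", "body": {"moves": [[[0,0,0,0,0,0,0.54],[0,0,0.03,0,0,0,0.56],[0,0,0.07,0,0,0,0.59],[0,0,0.12,0,0,0,0.62],[0,0,0.17,0,0,0,0.65],[0,0,0.22,0,0,0,0.68],[0,0,0.26,0,0,0,0.7],[0,0,0.28,0,0,0,0.71]]]}}

```text
time_s: 17.1
eef_pos: [0.5032, -0.0625, 0.0543]
eef_rot: [-0.0, 0.985, -0.173, -0.002]
wrist_force: [-0.0, 0.1, -4.0]
opening: 0.712
```

Call:
{"method": "apply_moves", "body": {"moves": [[[0,0,0.1,0,0,0,0.71],[0,0,0.2,0,0,0,0.71],[0,0,0.3,0,0,0,0.71],[0,0,0.36,0,0,0,0.71],[0,0,0.36,0,0,0,0.71]]]}}

```text
time_s: 17.6
eef_pos: [0.5033, -0.0628, 0.051]
eef_rot: [-0.0, 0.985, -0.173, -0.002]
wrist_force: [-0.7, -1.0, -0.9]
opening: 0.711
```

Call:
{"method": "apply_moves", "body": {"moves": [[[0,0,0.03,0,0,0,0.73],[0,0,0.03,0,0,0,0.8],[0,0,0.03,0,0,0,1],[0,0,0.03,0,0,0,1],[0,0,0,0,0,0,1],[0,0,-2,0,0,0,1],[0,0,-5,0,0,0,1],[0,0,-9,0,0,0,1]]]}}

```text
time_s: 18.4
eef_pos: [0.502, -0.0622, 0.1402]
eef_rot: [-0.001, 0.985, -0.173, -0.004]
wrist_force: [0.9, -0.1, -0.2]
opening: 1.001
```

Call:
{"method": "apply_moves", "body": {"moves": [[[0,2,-3,0,0,0,1],[-2,5,-6,0,0,0,1],[-5,8,-8,0,0,0,1],[-8,11,-8,0,0,0,1],[-10,12,-8,0,0,0,1],[-10,12,-8,0,0,0,1],[-10,12,-8,0,0,0,1]]]}}

```text
time_s: 19.1
eef_pos: [0.3689, -0.1417, 0.2215]
eef_rot: [-0.0, 0.985, -0.174, -0.001]
wrist_force: [1.1, -0.4, -0.1]
opening: 0.996
```

```bash
python3 snap.py s12
python3 - <<'E'
from h import *
a=np.load("pics/s12_side.npy").astype(np.uint8)[90:340,230:450]; b=np.load("pics/s12_top.npy").astype(np.uint8)[135:285,150:500]
a=cv2.resize(a,None,fx=2.2,fy=2.2,interpolation=cv2.INTER_CUBIC); b=cv2.resize(b,(300,129)); b=np.vstack([b,np.zeros((a.shape[0]-129,300,3),np.uint8)]); save("s12",np.hstack([a,b]))
E
```

```text
t 19.4 pos [ 0.3692 -0.1412  0.2209] F [-0.2  0.3 -0.1] op 0.9979 -> shift [ 10.3  -28.06  16.56] rot [-0.0005  0.0041  0.0016]
```

View pics/s12.png

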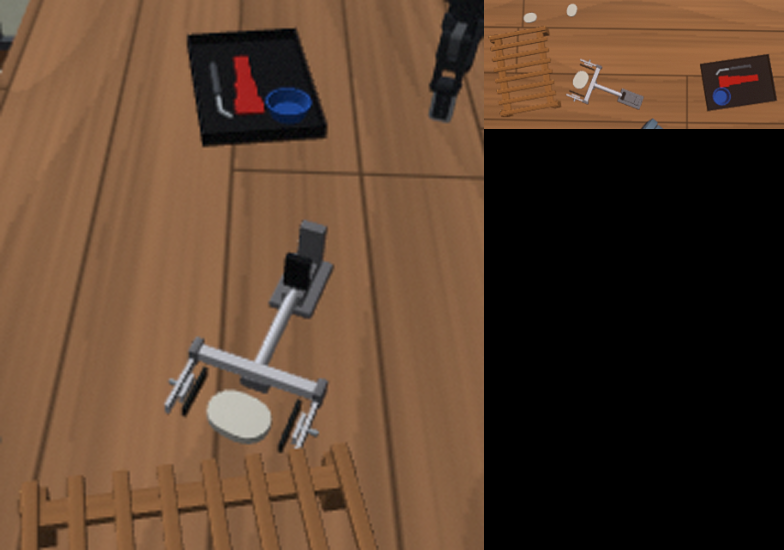

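The coaster lies flat and free at (239,415), in front of the stand. The reacher is upright with its jaws open, the tray is as it was, and the gripper is clear.

```bash
python3 -c "
from bench import *
print(hand_in())"
```

```text
the job is handed in; nothing more can be done
None
```

The coaster is out in front of the stand, lying flat and free. The reacher stands upright with its jaws open, and I handed the job in at about 19.4 s.

- **Approach:** I held the reacher by its grip with the foot raised about 3–4 mm. I turned it to about 70° and slid the jaws in around the coaster's round ends.
- **Squeeze:** I closed the trigger in small steps while tracking the coaster in the side camera. It moved while one jaw pushed it, and its sideways motion stopped at about 15.9 mm of travel, where both jaws met it. I then squeezed about 1 mm further, which is an estimated 6–8 N per jaw.
- **Draw and release:** The coaster followed the pull, and its centre ended about 81 mm in front of the stand's edge. I let the trigger spring open, set the foot down and backed the gripper away.

**Last checks:** The final pictures show the tray, its things and the two smaller coasters looking as they were. The wrist force read near zero once the gripper was clear.

**What I could not confirm:** Jaw force could not be measured. The 6–8 N comes from pad compression worked out from the contact point and the finger opening. In the last squeeze steps the opening read 0.3 mm wider than commanded, so the true force may be slightly different. No check failed.

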